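# Lay the standing carton down in its tray

## Task

A carton of screws has been left standing on its small end in one lane of the steel tray, too tall for the drawer the tray goes into. With the fingertips push it over away from the tray's near end (the end toward the robot, with the label holder), so that it lies flat in its lane, then slide it along the lane until it sits squarely up against the far end wall. Do not lift or carry it, and leave the roll of tape in the other lane and the things beside the tray as they stand.

Things in the scene. Friction and masses are not known exactly. Their poses are not given: they have to be found in the camera images.
- tray: grey steel tray fixed to the bench, 230 (x) x 176 (y) x 25 mm, floor and walls 5 mm, rim bead to 28 mm. Origin: centre of its underside. x runs along the lanes from the near end (label holder outside) to the far end; end walls' inner faces at x = -0.110 and +0.110. A 5 mm divider as high as the rim parts two 80 mm lanes, centred at y = +-0.043; carton in one, tape in the other, either way round.
- carton: tan carton, 61 (x) x 100 (y) x 46 mm (z), 0.2-0.42 kg. Origin: centre of a 61 x 100 mm face. It starts standing on a 61 x 46 mm end, 100 mm tall, own y up, own z toward the tray's near end: the origin is half-way up the face that looks to the far end. Tipped over it lies on that face, z up, y to the far end, ends 50 mm either side; it touches the end wall when the origin is at tray x = 0.060.
- carton_heel (a point): middle of the carton's bottom edge on the side of the tray's far end: the edge it tips about, which stays on the tray floor (5 mm above the bench). Leaning more than about 25 degrees over it, the carton falls by itself.
- carton_center (a point): centre of the carton
- tape_roll: roll of black tape lying flat in the other lane, 62 mm across, 19 mm high; origin at the centre of its underside. To be left alone.
- tin: food tin, 75 mm across, 58 mm high, on the bench right of the tray; origin at the centre of its underside. To be left alone.
- cup: orange paper coffee cup with dark lid, 87 mm across, 134 mm high, on the bench left of the tray's far part; origin at the centre of its underside. To be left alone.
- tape_measure: yellow tape measure, 36 x 84 x 70 mm, on the bench beyond the tray's far end; origin at the centre of its underside. To be left alone.
Things that resemble listed ones, but are neither listed nor needed, are in the scene too. Leave any blue look-alike of the carton alone.

How it is judged (in metres and radians):
On the way:
1. the carton has been tipped over toward the far end and lies flat on the tray floor (angle between carton's own z axis and vertical below 0.08 rad and height (world z) of carton below 0.011 m), for 0.2 s.
At the end, for the whole second after the job is handed in: The carton lies flat in its lane on the tray floor (within 0.08 rad, the face that looked to the near end upward), its far end within 7 mm of the far end wall, square to the tray within 0.1 rad, at rest; the roll of tape, tin, cup and tape measure are within 15 mm of where they stood (all of step 1 and x of carton in the frame of tray above 0.053 m and angle between the y axis of carton and the x axis of tray, either way round below 0.1 rad and linear speed of carton below 0.01 m/s and distance of each of tape_roll, tin, cup, tape_measure from where it was at the start of the episode below 0.015 m); the robot touches nothing.
It fails at once if the carton is lifted: its tipping edge leaves the tray floor by more than 15 mm, or its centre rises higher than tipping takes it (height (world z) of carton_heel above 0.02 m or height (world z) of carton_center above 0.072 m).
It fails at once if the roll of black tape is moved (distance of tape_roll from where it was at the start of the episode above 0.015 m).
It fails at once if the tin is moved (distance of tin from where it was at the start of the episode above 0.015 m).
It fails at once if the coffee cup is moved (distance of cup from where it was at the start of the episode above 0.015 m).
It fails at once if the tape measure is moved (distance of tape_measure from where it was at the start of the episode above 0.015 m).
It also fails if it takes over 48 s, if anything falls off the work surface, if the arm or the gripper's body presses on something with over 40 N, if the wrist force passes 120 N, or if a joint passes its speed limit or range.

## Robot

A 6-joint arm with a two-finger parallel gripper is mounted at the origin on a cart in front of the work surface, level with it; the furniture and walls round the work are solid. World frame = base frame: x ahead of the robot, y to its left, z up, the work surface at z = 0. Lengths are in m, angles in degrees, forces in N, time in s.
With the tool pointing down it reaches from about 0.35 to 1 m from the base axis. Payload 7.1 kg.
Tool frame: the origin (TCP) lies between the finger pads; the fingertips stand 22 mm ahead of it and the grasp point (between the pads) lies 3 mm ahead of it (env.nose_length is the distance from the TCP to the fingertips, in m); z points along the fingers, y is the line along which they close (so a half turn about z gives the same grasp; the last joint's range is limited). The gripper opens to 85 mm and grips with 20 to 120 N. Pads are 22 mm wide; open, the fingers measure 114 mm over their backs; the gripper's body (76 mm by 85 mm) begins 54 mm behind the grasp point. The pads swing forward as they close: fully open they stand 13 mm farther back than shut.
Start: joints at [73.224, 24.242, 93.386, -0, 62.372, -1.089], TCP at [0.169, 0.602, 0.253] pointing down, gripper open.
Joint ranges: [-172.04, 172.04], [-51.8, 120.97], [4.93, 147.93], [-75.15, 255.16], [6.16, 154.13], [-145.62, 145.62]. Speed limits (degrees/s): [136.94, 136.94, 172.46, 180, 180, 180].

## Interface

Orientations are given as a 3x3 rotation matrix whose columns are the frame's x, y, z axes.
In Python, from plant import status, imaging, workorder, env gives the robot as it stands.
- The arm moves only by the shell command python3 -m pendant 'ROWS' [FORCE]. ROWS is JSON, a list of rows, each an object of numbers: "dx", "dy", "dz": the shift along the tool's x, y, z each as a share of 0.04 m, from -1 to 1; "turn": the turn about the tool's z as a share of 4 degrees, from -1 to 1; "jaw": the opening, from 0 (shut) to 1 (fully open). A call has 1 to 8 rows; each row shifts and turns the commanded pose from where the row before left it, along the tool's axes as they then stand; what a row does not reach is not made up. A row lasts 1/12 s, in which the tool goes at most 41.7 mm and 7.16 degrees, less where a joint would pass 70% of its speed; a pose out of reach is approached as far as the arm can. A call with a number of a shift or a turn outside -1 to 1 is refused whole. A call with a gripper value outside its range is refused whole. The fingers move at their own pace and stop on an object; FORCE is the grip in N (left out, the last holds). Time passes only in rows, so rows that do not move let the fingers close. It gives the time, the measured TCP pose, the force, the opening and the grip force at its end, in the units of the state.
- status.state(): the state, without advancing time (a new reading comes with each control period).
- imaging.grab_frame(name): name is "scene" or "top" or "wrist"; returns a dict with "frame" (400x640x3 uint8, red, green, blue), "mtx" (3x3 intrinsics, pixels), "world_to_cam" (4x4, takes a point from world to camera coordinates); the wrist camera has in their place "hand_eye" (4x4, takes a point from camera to tool coordinates, whose origin is the TCP and whose axes are the flange's). Camera axes: x right, y up, looking along -z (the intrinsics and any distortion apply to the point x, -y, -z); pixel columns grow to the right and rows downward; lengths in m; the calibration is good to about 2 mm. A picture is of the moment at which its call begins: read the wrist's pose just before it. There is no depth.
- workorder.hand_in(): hands the job in; it is judged then, once.
The state is a dict: "clock": time; "q": joint angles; "joint_velocities": joint speeds; "joint_torque": joint torques, N m; "eef_pos": TCP position; "eef_rot": TCP orientation; "contact_force": force on the tool from outside, world axes, zero at the start; "ft_torque": the same for the moment, N m; "gripper_width": finger opening in m; "gripper_force": force on a finger pad.
Only numpy, scipy, OpenCV 4.12 (cv2) and the standard library are available. Lean on these libraries where they do the work, as an engineer would, in place of code of your own. Each camera call takes 0.05 s, during which the arm holds its last target. There are 200 camera calls.

## Working session

There is one attempt and no reset: what is moved stays moved. The work goes in short steps, Python scripts to look and compute and a shell command to move; the robot and the scene stay as the last step left them, time stands still between calls to the robot, and variables do not carry over. Pictures are saved under pics/ and viewed, at most 10 in all, crops included, and the job is handed in when it is done.

```bash
mkdir -p pics; ls; python3 - <<'E'
from plant import status, imaging, env
import cv2,numpy as np
s=status.state(); print({k:np.round(s[k],3).tolist() for k in s})
for n in("scene","top"):
    f=imaging.grab_frame(n); cv2.imwrite(f"pics/{n}0.png",f["frame"][:,:,::-1]); print(n,np.round(f["mtx"],1).tolist(),np.round(f["world_to_cam"],3).tolist(),[k for k in f])
print(env.nose_length)
E
```

```text
pics
{'clock': 0.0, 'q': [73.224, 24.286, 93.434, -0.0, 62.372, -1.088], 'joint_velocities': [0.068, 0.077, -0.044, 0.126, 0.016, 0.008], 'joint_torque': [0.0, -55.738, -28.175, -0.0, 0.007, -0.0], 'eef_pos': [0.169, 0.601, 0.253], 'eef_rot': [[-0.963, 0.27, -0.0], [0.27, 0.963, -0.002], [0.0, -0.002, -1.0]], 'contact_force': [0.494, 0.659, -0.5], 'ft_torque': [0.02, -0.01, -0.007], 'gripper_force': 0.0, 'gripper_width': 0.085}
scene [[380.7, 0.0, 316.5], [0.0, 380.7, 194.2], [0.0, 0.0, 1.0]] [[-0.825, -0.565, 0.015, 0.575], [0.34, -0.475, 0.811, -0.23], [-0.452, 0.674, 0.584, -0.645], [0.0, 0.0, 0.0, 1.0]] ['frame', 'mtx', 'world_to_cam']
top [[386.5, 0.0, 322.3], [0.0, 386.5, 191.1], [0.0, 0.0, 1.0]] [[0.014, -1.0, -0.014, 0.108], [0.995, 0.013, 0.103, -0.659], [-0.103, -0.015, 0.995, -0.889], [0.0, 0.0, 0.0, 1.0]] ['frame', 'mtx', 'world_to_cam']
0.022
```

View pics/scene0.png

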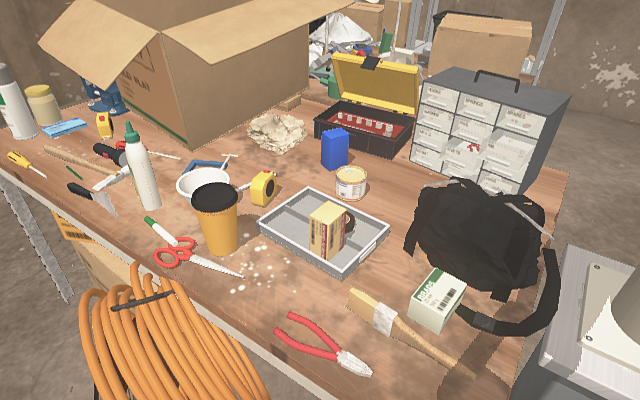

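View pics/top0.png

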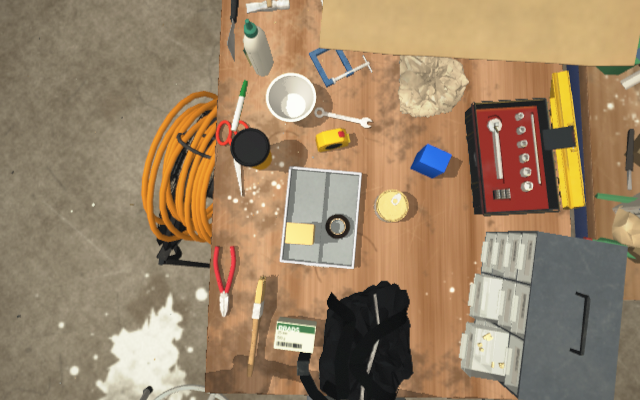

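Top view: the tray corners are about (288,168), (362,172), (354,268) and (281,262). The tan carton's top is at (300,234) in the left lane, and the tape roll is at (338,226). Things that could be taken for the carton: the blue box (432,161), the BRADS box (295,337) and the tape measure (332,139). I choose the tan one in the tray and check it in a close crop.

```bash
python3 - <<'E'
import cv2
a=cv2.imread("pics/top0.png")[155:280,265:375]; b=cv2.imread("pics/scene0.png")[180:280,250:395]
cv2.imwrite("pics/c1.png",cv2.hconcat([cv2.resize(a,None,fx=4,fy=4,interpolation=2),cv2.resize(b,(355,500))]))
E
```

```text
(no output)
```

View pics/c1.png

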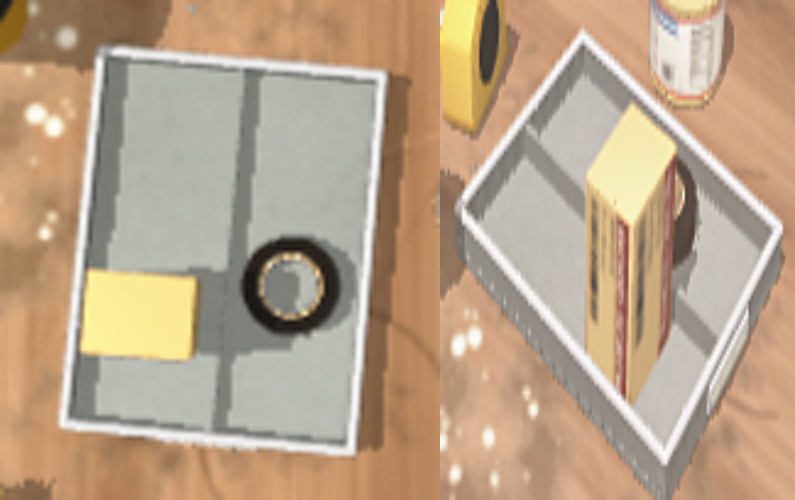

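The crop shows the tan carton standing in the left lane, with its top at crop (81–197, 269–360). The outer rim corners are (100,48), (386,72), (354,453) and (62,428), and the near end with the label holder is at the bottom. Next I compute the poses.

```bash
cat > h.py <<'E'
import numpy as np
def ray(f,uv,z,T=None):
    T=np.linalg.inv(f["world_to_cam"]) if T is None else T
    p=np.c_[uv,np.ones(len(uv))]@np.linalg.inv(f["mtx"]).T*[1,-1,-1]
    d=p@T[:3,:3].T; o=T[:3,3]
    return o+d*((z-o[2])/d[:,2])[:,None]
E
python3 - <<'E'
from h import *
from plant import imaging
f=imaging.grab_frame("top")
c=lambda a:(np.array(a)+.5)/4-.5+[265,155]
r=ray(f,c([(100,48),(386,72),(354,453),(62,428)]),.028); k=ray(f,c([(87,269),(197,279),(192,360),(81,353)]),.105)
for n,a in(("tray",r),("carton",k)):
    print(n,a.round(4)[:,:2].tolist(),"c",a.mean(0).round(4), "sides",np.linalg.norm(a-np.roll(a,-1,0),axis=1).round(4))
    d=a[0]+a[1]-a[2]-a[3]; e=a[0]+a[3]-a[1]-a[2]; print("yaw",np.degrees([np.arctan2(d[1],d[0]),np.arctan2(-e[0],e[1])]))
y=np.arctan2((r[0]+r[1]-r[2]-r[3])[1],(r[0]+r[1]-r[2]-r[3])[0]); R=np.array([[np.cos(y),np.sin(y)],[-np.sin(y),np.cos(y)]])
print("carton in tray",(R@(k.mean(0)-r.mean(0))[:2]).round(4),((k-r.mean(0))[:,:2]@R.T).round(4).tolist())
E
```

```text
tray [[0.7173, 0.1968], [0.7047, 0.0234], [0.4776, 0.0414], [0.4895, 0.2141]] c [0.5972 0.1189 0.028 ] sides [0.1738 0.2278 0.1731 0.2285]
yaw [-4.43661291 -4.05797544]
carton [[0.5818, 0.1933], [0.5771, 0.1328], [0.5332, 0.1348], [0.5361, 0.1954]] c [0.557  0.1641 0.105 ] sides [0.0606 0.044  0.0607 0.0458]
yaw [-2.67916022 -3.55876323]
carton in tray [-0.0436  0.042 ] [[-0.0212, 0.0729], [-0.0211, 0.0124], [-0.0651, 0.011], [-0.0669, 0.0716]]
```

```bash
python3 -m pendant '[{"turn":-0.71,"jaw":0.2},{"turn":-0.71,"jaw":0.2},{"turn":-0.71,"jaw":0.2},{"turn":-0.71,"jaw":0.2},{"dx":-0.6,"dy":-0.68,"jaw":0.2},{"dx":-0.6,"dy":-0.68,"jaw":0.2},{"dx":-0.6,"dy":-0.68,"jaw":0.2},{"dx":-0.6,"dy":-0.68,"jaw":0.2}]'
python3 -m pendant '[{"dx":-0.6,"dy":-0.68,"jaw":0.2},{"dx":-0.6,"dy":-0.68,"jaw":0.2},{"dx":-0.6,"dy":-0.68,"jaw":0.2},{"dx":-0.6,"dy":-0.68,"jaw":0.2},{"dx":-0.6,"dy":-0.68,"jaw":0.2},{"dx":-0.6,"dy":-0.68,"jaw":0.2},{"dx":-0.6,"dy":-0.68,"jaw":0.2},{"dx":-0.6,"dy":-0.68,"jaw":0.2}]'
```

```text
invalid input at $[0]: expected keys dx, dy, dz, turn, jaw
invalid input at $[0]: expected keys dx, dy, dz, turn, jaw
```

```bash
python3 -m pendant '[{"dx":0,"dy":0,"dz":0,"turn":-0.71,"jaw":0.2},{"dx":0,"dy":0,"dz":0,"turn":-0.71,"jaw":0.2},{"dx":0,"dy":0,"dz":0,"turn":-0.71,"jaw":0.2},{"dx":0,"dy":0,"dz":0,"turn":-0.71,"jaw":0.2},{"dx":-0.6,"dy":-0.68,"dz":0,"turn":0,"jaw":0.2},{"dx":-0.6,"dy":-0.68,"dz":0,"turn":0,"jaw":0.2},{"dx":-0.6,"dy":-0.68,"dz":0,"turn":0,"jaw":0.2},{"dx":-0.6,"dy":-0.68,"dz":0,"turn":0,"jaw":0.2}]'
python3 -m pendant '[{"dx":-0.6,"dy":-0.68,"dz":0,"turn":0,"jaw":0.2},{"dx":-0.6,"dy":-0.68,"dz":0,"turn":0,"jaw":0.2},{"dx":-0.6,"dy":-0.68,"dz":0,"turn":0,"jaw":0.2},{"dx":-0.6,"dy":-0.68,"dz":0,"turn":0,"jaw":0.2},{"dx":-0.6,"dy":-0.68,"dz":0,"turn":0,"jaw":0.2},{"dx":-0.6,"dy":-0.68,"dz":0,"turn":0,"jaw":0.2},{"dx":-0.6,"dy":-0.68,"dz":0,"turn":0,"jaw":0.2},{"dx":0,"dy":0,"dz":0,"turn":0,"jaw":0.2}]'
```

```text
clock: 0.82
eef_pos: [0.2569, 0.4846, 0.253]
eef_rot: [[-0.997, 0.074, -0.0], [0.074, 0.997, -0.001], [0.0, -0.001, -1.0]]
contact_force: [0.3, -0.2, -0.2]
gripper_width: 0.0169
gripper_force: 0.0
clock: 1.48
eef_pos: [0.4124, 0.2794, 0.2533]
eef_rot: [[-0.997, 0.08, 0.001], [0.08, 0.997, -0.001], [-0.001, -0.001, -1.0]]
contact_force: [-0.2, -0.0, 0.2]
gripper_width: 0.0168
gripper_force: 0.0
```

```bash
python3 -m pendant '[{"dx":-0.57,"dy":-0.65,"dz":0,"turn":0,"jaw":0.2},{"dx":-0.57,"dy":-0.65,"dz":0,"turn":0,"jaw":0.2},{"dx":-0.57,"dy":-0.65,"dz":0,"turn":0,"jaw":0.2},{"dx":-0.57,"dy":-0.65,"dz":0,"turn":0,"jaw":0.2},{"dx":0,"dy":0,"dz":0.7,"turn":0,"jaw":0.2},{"dx":0,"dy":0,"dz":0.7,"turn":0,"jaw":0.2},{"dx":0,"dy":0,"dz":0.7,"turn":0,"jaw":0.2},{"dx":0,"dy":0,"dz":0,"turn":0,"jaw":0.2}]'
python3 - <<'E'
from plant import imaging
import cv2
a=imaging.grab_frame("scene")["frame"][150:300,230:430,::-1]; b=imaging.grab_frame("wrist")["frame"][:,:,::-1]
cv2.imwrite("pics/w1.png",cv2.hconcat([cv2.resize(a,(400,300)),cv2.resize(b,(400,300))]))
E
```

```text
clock: 2.15
eef_pos: [0.4895, 0.1718, 0.1648]
eef_rot: [[-0.997, 0.076, -0.008], [0.076, 0.997, -0.003], [0.008, -0.003, -1.0]]
contact_force: [-1.8, -0.7, -0.0]
gripper_width: 0.0169
gripper_force: 0.0
```

View pics/w1.png

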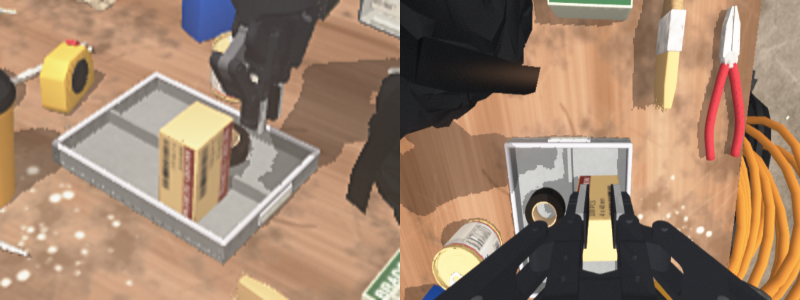

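The fingers are on the near side of the carton (left panel) and lined up with its lane (right panel, carton at (600,230)). Now I descend and approach slowly.

```bash
python3 -m pendant '[{"dx":0,"dy":0.0,"dz":0.45,"turn":0,"jaw":0.2},{"dx":0,"dy":0,"dz":0.45,"turn":0,"jaw":0.2},{"dx":0,"dy":0,"dz":0.4,"turn":0,"jaw":0.2},{"dx":-0.2,"dy":-0.05,"dz":0,"turn":0,"jaw":0.2},{"dx":-0.2,"dy":0,"dz":0,"turn":0,"jaw":0.2},{"dx":-0.1,"dy":0,"dz":0,"turn":0,"jaw":0.2},{"dx":-0.1,"dy":0,"dz":0,"turn":0,"jaw":0.2},{"dx":0,"dy":0,"dz":0,"turn":0,"jaw":0.2}]'
python3 -m pendant '[{"dx":-0.08,"dy":0,"dz":0,"turn":0,"jaw":0.2},{"dx":-0.08,"dy":0,"dz":0,"turn":0,"jaw":0.2},{"dx":-0.08,"dy":0,"dz":0,"turn":0,"jaw":0.2},{"dx":-0.08,"dy":0,"dz":0,"turn":0,"jaw":0.2},{"dx":-0.08,"dy":0,"dz":0,"turn":0,"jaw":0.2},{"dx":-0.08,"dy":0,"dz":0,"turn":0,"jaw":0.2}]'
```

```text
clock: 2.92
eef_pos: [0.5186, 0.1693, 0.1188]
eef_rot: [[-0.997, 0.076, 0.003], [0.076, 0.997, 0.001], [-0.003, 0.001, -1.0]]
contact_force: [-0.2, -0.4, 0.5]
gripper_width: 0.017
gripper_force: 0.0
clock: 3.42
eef_pos: [0.5358, 0.1676, 0.1173]
eef_rot: [[-0.997, 0.075, -0.0], [0.075, 0.997, -0.0], [0.0, -0.0, -1.0]]
contact_force: [-0.4, 0.6, 0.6]
gripper_width: 0.0168
gripper_force: 0.5
```

```bash
python3 - <<'E'
from plant import imaging
import cv2
a=imaging.grab_frame("scene")["frame"][170:290,240:400,::-1]
cv2.imwrite("pics/w2.png",cv2.resize(a,(640,480)))
E
```

```text
(no output)
```

View pics/w2.png

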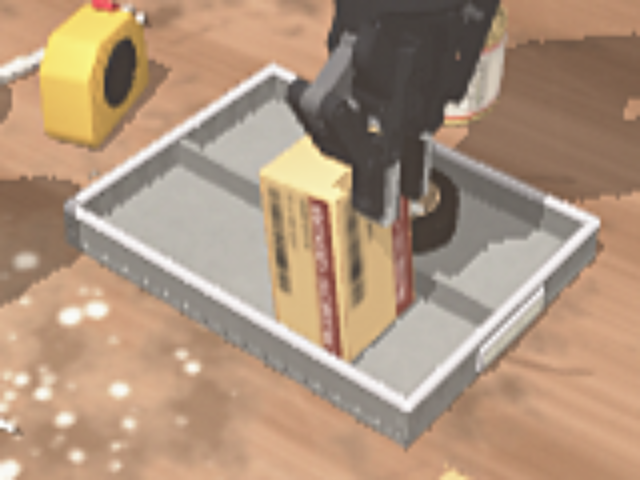

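The carton is tipping toward the far end, with its top at (305,170) and the finger on its near face at (375,215). I keep pushing.

```bash
python3 -m pendant '[{"dx":-0.08,"dy":0,"dz":0,"turn":0,"jaw":0.2},{"dx":-0.08,"dy":0,"dz":0,"turn":0,"jaw":0.2},{"dx":-0.08,"dy":0,"dz":0,"turn":0,"jaw":0.2},{"dx":-0.08,"dy":0,"dz":0,"turn":0,"jaw":0.2},{"dx":-0.08,"dy":0,"dz":0,"turn":0,"jaw":0.2},{"dx":-0.08,"dy":0,"dz":0,"turn":0,"jaw":0.2}]'
python3 -m pendant '[{"dx":-0.08,"dy":0,"dz":0,"turn":0,"jaw":0.2},{"dx":-0.08,"dy":0,"dz":0,"turn":0,"jaw":0.2},{"dx":-0.08,"dy":0,"dz":0,"turn":0,"jaw":0.2},{"dx":-0.08,"dy":0,"dz":0,"turn":0,"jaw":0.2},{"dx":0,"dy":0,"dz":0,"turn":0,"jaw":0.2},{"dx":0,"dy":0,"dz":0,"turn":0,"jaw":0.2},{"dx":0,"dy":0,"dz":0,"turn":0,"jaw":0.2}]'
python3 - <<'E'
from plant import imaging
import cv2
a=imaging.grab_frame("scene")["frame"][170:290,240:400,::-1];b=imaging.grab_frame("top")["frame"][155:280,265:375,::-1]
cv2.imwrite("pics/w3.png",cv2.hconcat([cv2.resize(a,(400,500)),cv2.resize(b,(400,500))]))
E
```

```text
clock: 3.97
eef_pos: [0.5553, 0.1661, 0.1173]
eef_rot: [[-0.997, 0.075, 0.0], [0.075, 0.997, 0.0], [-0.0, 0.0, -1.0]]
contact_force: [0.5, 0.3, 0.6]
gripper_width: 0.017
gripper_force: 0.2
clock: 4.55
eef_pos: [0.5674, 0.1651, 0.1172]
eef_rot: [[-0.997, 0.075, -0.0], [0.075, 0.997, -0.0], [0.0, -0.0, -1.0]]
contact_force: [0.1, 0.7, 0.2]
gripper_width: 0.0172
gripper_force: 0.0
```

View pics/w3.png

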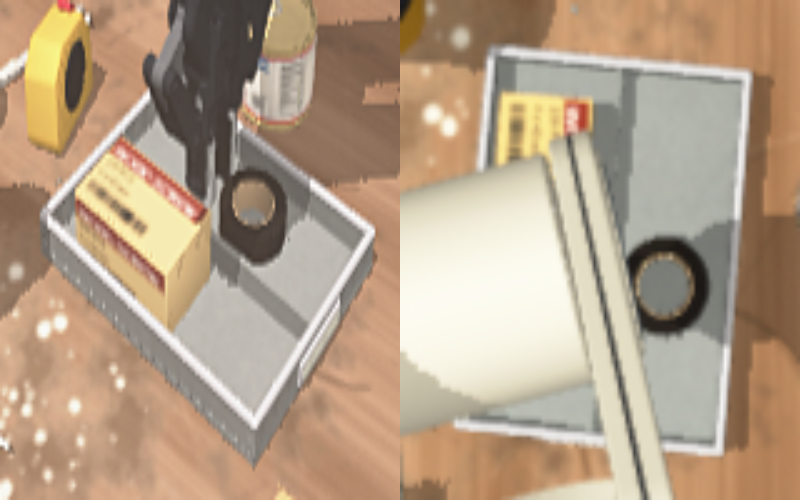

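The carton lies flat with its label face up. Its far edge is at crop (500–593, 95), which leaves a gap of about 27 mm to the far wall. I back off, go down into the lane and slide it.

```bash
python3 -m pendant '[{"dx":0.4,"dy":0,"dz":0,"turn":0,"jaw":0.2},{"dx":0.4,"dy":0,"dz":0,"turn":0,"jaw":0.2},{"dx":0,"dy":0,"dz":0.5,"turn":0,"jaw":0.2},{"dx":0,"dy":0,"dz":0.5,"turn":0,"jaw":0.2},{"dx":0,"dy":0,"dz":0.5,"turn":0,"jaw":0.2},{"dx":0,"dy":0,"dz":0.28,"turn":0,"jaw":0.2},{"dx":0,"dy":0,"dz":0,"turn":0,"jaw":0.2},{"dx":0,"dy":0,"dz":0,"turn":0,"jaw":0.2}]'
python3 -m pendant '[{"dx":-0.2,"dy":0,"dz":0,"turn":0,"jaw":0.2},{"dx":-0.2,"dy":0,"dz":0,"turn":0,"jaw":0.2},{"dx":-0.2,"dy":0,"dz":0,"turn":0,"jaw":0.2},{"dx":-0.1,"dy":0,"dz":0,"turn":0,"jaw":0.2},{"dx":-0.1,"dy":0,"dz":0,"turn":0,"jaw":0.2},{"dx":-0.1,"dy":0,"dz":0,"turn":0,"jaw":0.2},{"dx":-0.1,"dy":0,"dz":0,"turn":0,"jaw":0.2},{"dx":-0.1,"dy":0,"dz":0,"turn":0,"jaw":0.2}]'
```

```text
clock: 5.32
eef_pos: [0.5354, 0.1676, 0.0458]
eef_rot: [[-0.997, 0.075, -0.001], [0.075, 0.997, -0.0], [0.001, -0.0, -1.0]]
contact_force: [0.2, 0.0, -0.4]
gripper_width: 0.0168
gripper_force: 0.0
clock: 5.98
eef_pos: [0.5791, 0.1642, 0.046]
eef_rot: [[-0.997, 0.075, -0.002], [0.075, 0.997, -0.0], [0.002, -0.0, -1.0]]
contact_force: [-3.1, 0.4, 1.5]
gripper_width: 0.0173
gripper_force: 1.6
```

```bash
python3 -m pendant '[{"dx":-0.1,"dy":0,"dz":0,"turn":0,"jaw":0.2},{"dx":-0.1,"dy":0,"dz":0,"turn":0,"jaw":0.2},{"dx":-0.1,"dy":0,"dz":0,"turn":0,"jaw":0.2},{"dx":-0.05,"dy":0,"dz":0,"turn":0,"jaw":0.2},{"dx":0,"dy":0,"dz":0,"turn":0,"jaw":0.2}]'
python3 -m pendant '[{"dx":-0.05,"dy":0,"dz":0,"turn":0,"jaw":0.2},{"dx":-0.05,"dy":0,"dz":0,"turn":0,"jaw":0.2},{"dx":0,"dy":0,"dz":0,"turn":0,"jaw":0.2}]'
```

```text
clock: 6.4
eef_pos: [0.5943, 0.1632, 0.0461]
eef_rot: [[-0.997, 0.076, 0.001], [0.076, 0.997, 0.0], [-0.001, 0.0, -1.0]]
contact_force: [-0.3, -0.1, -0.1]
gripper_width: 0.0171
gripper_force: 0.0
clock: 6.65
eef_pos: [0.5978, 0.1629, 0.0461]
eef_rot: [[-0.997, 0.075, 0.0], [0.075, 0.997, 0.0], [-0.0, 0.0, -1.0]]
contact_force: [0.1, -0.7, -0.3]
gripper_width: 0.0173
gripper_force: 0.3
```

```bash
python3 -m pendant '[{"dx":-0.05,"dy":0,"dz":0,"turn":0,"jaw":0.2},{"dx":-0.05,"dy":0,"dz":0,"turn":0,"jaw":0.2}]'
python3 -m pendant '[{"dx":-0.05,"dy":0,"dz":0,"turn":0,"jaw":0.2}]'
python3 - <<'E'
from plant import imaging
import cv2
a=imaging.grab_frame("scene")["frame"][170:290,240:400,::-1];b=imaging.grab_frame("top")["frame"][155:280,265:375,::-1]
cv2.imwrite("pics/w4.png",cv2.hconcat([cv2.resize(a,(400,500)),cv2.resize(b,(400,500))]))
E
```

```text
clock: 6.82
eef_pos: [0.6013, 0.1626, 0.0461]
eef_rot: [[-0.997, 0.075, -0.0], [0.075, 0.997, -0.0], [0.0, -0.0, -1.0]]
contact_force: [-3.9, 1.4, 1.1]
gripper_width: 0.0168
gripper_force: 4.2
clock: 6.9
eef_pos: [0.6014, 0.1625, 0.0459]
eef_rot: [[-0.997, 0.076, -0.005], [0.076, 0.997, -0.0], [0.005, -0.001, -1.0]]
contact_force: [-15.3, 2.7, 9.1]
gripper_width: 0.0168
gripper_force: 7.7
```

View pics/w4.png

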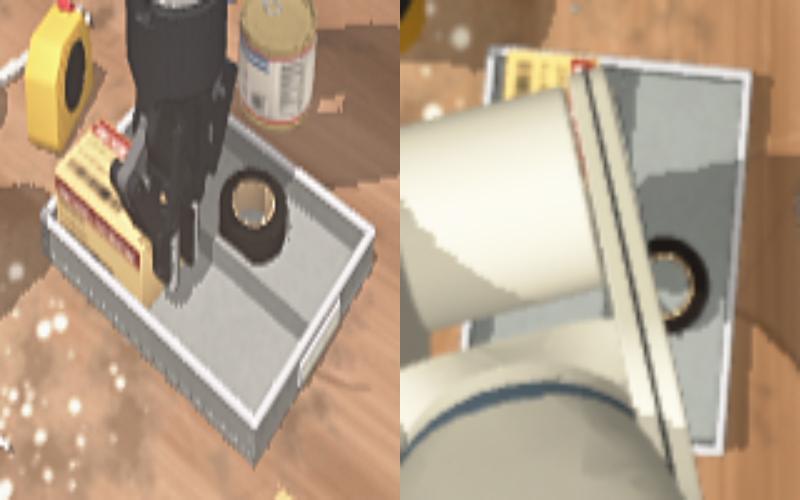

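The carton is against the far wall (far edge at crop (500–590, 53), 15 N of reaction) and square to the tray. The tape roll hasn't moved. I retreat and check.

```bash
python3 -m pendant '[{"dx":0.2,"dy":0,"dz":0,"turn":0,"jaw":0.2},{"dx":0.5,"dy":0,"dz":0,"turn":0,"jaw":0.2},{"dx":0.5,"dy":0,"dz":0,"turn":0,"jaw":0.2},{"dx":0,"dy":0,"dz":-0.8,"turn":0,"jaw":0.2},{"dx":0,"dy":0,"dz":-0.8,"turn":0,"jaw":0.2},{"dx":0,"dy":0,"dz":-0.8,"turn":0,"jaw":0.2},{"dx":0.8,"dy":0,"dz":0,"turn":0,"jaw":0.2},{"dx":0.8,"dy":0,"dz":0,"turn":0,"jaw":0.2}]'
python3 -m pendant '[{"dx":0,"dy":0,"dz":0,"turn":0,"jaw":0.2},{"dx":0,"dy":0,"dz":0,"turn":0,"jaw":0.2},{"dx":0,"dy":0,"dz":0,"turn":0,"jaw":0.2},{"dx":0,"dy":0,"dz":0,"turn":0,"jaw":0.2}]'
python3 - <<'E'
from plant import imaging
import cv2
a=imaging.grab_frame("scene")["frame"][150:290,190:400,::-1];b=imaging.grab_frame("top")["frame"][120:280,220:420,::-1]
cv2.imwrite("pics/w5.png",cv2.hconcat([cv2.resize(a,(400,400)),cv2.resize(b,(400,400))]))
E
```

```text
clock: 7.67
eef_pos: [0.4946, 0.1716, 0.1448]
eef_rot: [[-0.997, 0.076, 0.008], [0.077, 0.997, 0.002], [-0.008, 0.003, -1.0]]
contact_force: [-1.3, -0.0, 0.0]
gripper_width: 0.0169
gripper_force: 0.0
clock: 8.0
eef_pos: [0.4932, 0.1711, 0.1424]
eef_rot: [[-0.997, 0.076, 0.002], [0.076, 0.997, 0.0], [-0.002, 0.001, -1.0]]
contact_force: [0.6, -1.0, -0.7]
gripper_width: 0.0172
gripper_force: 0.0
```

View pics/w5.png

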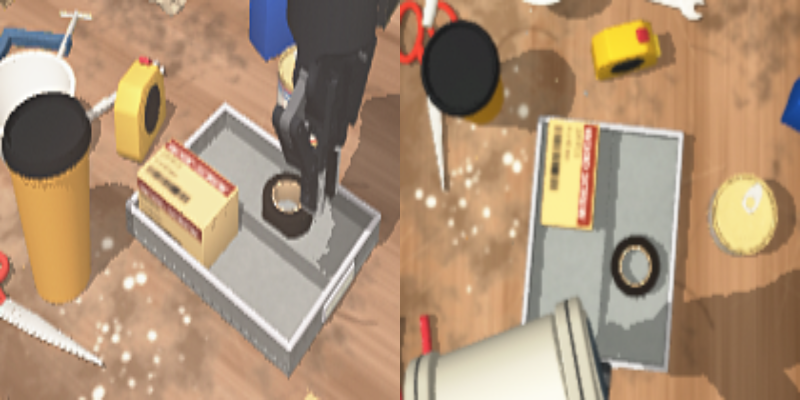

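The carton lies flat and square against the far wall (top view, 543–600 by 122–230), and the other things are in place. I hand it in.

```bash
python3 -c "
from plant import workorder; print(workorder.hand_in())"
```

```text
the job is handed in; nothing more can be done
None
```

I tipped the carton over toward the far end, slid it flat and square against the far wall, and handed the job in at about 8 s; the tape roll, tin, cup and tape measure look unmoved in the last pictures, and no verdict came back.

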